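# Sort corks, brass weights and a screw cap into their trays

### The arm

A 6-joint arm with a two-finger parallel gripper is mounted at the origin on a cart in front of the work surface, level with it; the furniture and walls round the work are solid. World frame = base frame: x ahead of the robot, y to its left, z up, the work surface at z = 0. Lengths are in m, angles in rad, forces in N, time in s.
With the tool pointing down it reaches from about 0.425 to 0.95 m from the base axis. Payload 3.5 kg.
Tool frame: the origin (TCP) lies at the very end of the fingers, on their centre line; the grasp point (between the pads) lies 19 mm behind it (grip_depth is the distance from the TCP to the grasp point, in m); x points along the fingers, z is the direction in which the jaws open and shut, and the axes are right-handed (so a half turn about x gives the same grasp; the last joint's range is limited). The gripper opens to 85 mm and grips with 20 to 120 N. Pads are 22 mm wide; open, the fingers measure 114 mm over their backs; the gripper's body (76 mm by 85 mm) begins 54 mm behind the grasp point. The pads swing forward as they close: fully open they stand 13 mm farther back than shut.
Start: joints at [-1.358, 0.286, 1.577, -0, 1.279, -0.15], TCP at [0.24, -0.631, 0.231] pointing down, gripper open.
Joint ranges: [-2.77, 2.77], [-0.9, 2.22], [0.21, 2.48], [-1.53, 4.67], [0.24, 2.81], [-2.84, 2.84]. Speed limits (rad/s): [2.79, 2.79, 3.14, 3.14, 3.14, 3.14].

### API

Orientations are given as a unit quaternion [x, y, z, w].
In Python, from plant import get_state, read_camera, calibration, sign_off, recognise, grip_depth gives the robot as it stands. The module is installed in compiled form; this text tells all that it offers.
- The arm moves only by the tool servo_tool, never from a script. Its argument "deltas" is a list that holds one entry, the list of rows, each a list of 4 numbers: the shift along the world's x, y, z scaled (see below), then the turn about the world's z scaled (see below). In form: [[[tx, ty, tz, spin], ...]]. A call has exactly 5 rows; each row is the pose to reach, as a shift and turn from the pose commanded when the call began; what a row does not reach only later rows make up. The controller multiplies each number of a shift by 10 cm and each number of a turn by 90 degrees. A row lasts 1/10 s, in which the tool goes at most 50 mm and 8.59 degrees, less where a joint would pass 70% of its speed; a pose out of reach is approached as far as the arm can. A call with a number of a shift or a turn outside -1 to 1 is refused whole. A call with a gripper value outside its range is refused whole. "claw" is the gripper's target within -1 to 1 (fully open at 1, half-way at 0, shut at -1), set as the call begins (left out, the last holds). The fingers move at their own pace and stop on an object; "force" is the grip in N (left out, the last holds). Time passes only in rows, so rows that repeat a pose let the fingers close, or fill a call up. It gives the time, the measured TCP pose, the force and the opening at its end, in the units of the state.
- get_state(): the state, without advancing time (a new reading comes with each control period).
- read_camera(name): name is "scene" or "top" or "wrist"; returns the picture (400x640x3 uint8, blue, green, red); there is no depth.
- calibration(name): a dict with "intrinsics" (3x3 intrinsics, pixels), "R" (3x3) and "t" (3): a world point X has camera coordinates R X + t; the wrist camera has in their place "T_tool_cam" (4x4, takes a point from camera to tool coordinates, whose origin is the TCP and whose axes are the tool frame's). Camera axes: x right, y down, z forward; pixel columns grow to the right and rows downward; lengths in m; the calibration is good to about 2 mm. A picture is of the moment at which its call begins: read the wrist's pose just before it. calibration takes no time and is no camera call.
- sign_off(): hands the job in, once; it reports no verdict.
Trained networks look in the newest picture that a camera, given by its name, has taken for a name from the list of things; names that differ only in an ending like _2 or _b are one class to them, and where a whole thing is asked for, a point or a joint stands for the part that bears it (a point fixed in the world has none). Each returns a list of dicts, best first, with "p" (0 to 1); they miss things now and then, are a little off and sometimes report something else, mostly with a low value. They report only what shows in the picture. A call takes as long as a camera call.
- recognise(camera, query): "at" ([x, y, z] in m, in world coordinates, good to about 4 mm: the middle of the surface that is visible of it).
The state is a dict: "time": time; "qpos": joint angles; "dq": joint speeds; "joint_efforts": joint torques, N m; "eef_pos": TCP position; "tcp_rot": TCP orientation; "contact_force": force on the tool from outside, world axes, zero at the start; "wrist_torque": the same for the moment, N m; "opening": opening from 0.0 (shut) to 1.0 (fully open).
Only numpy, scipy, OpenCV 4.12 (cv2) and the standard library are available. Lean on these libraries where they do the work, as an engineer would, in place of code of your own. Each camera call takes 0.05 s, during which the arm holds its last target. There are 200 camera calls.

### The job

Clear the handful left on the bench after bottling: the two corks belong in the green tray, the two brass weights in the blue tray and the black screw cap in the white tray. In the green and blue trays the larger of the two goes in the wide bay and the smaller in the narrow bay. Set everything upright and flat on the tray floor, and leave the crucible and the round salve tin where they stand.

Things in the scene. Friction and masses are not known exactly. Their poses are not given: they have to be found in the camera images.
- cork_big_center (a point): Large brown cork, 42 mm across at its top, tapering a little to its foot, 26 mm tall. Stands upright, loose, on the table; this point lies on its axis, half-way up, z up.
- cork_small_center (a point): Small brown cork, 24 mm across, 24 mm tall. Stands upright, loose, on the table; this point lies on its axis, half-way up, z up.
- weight_big_center (a point): Larger brass balance weight, a cylinder with a small knob on top, 27 mm across, 30 mm tall, 0.1 kg; its cylindrical body is about the lower half. Stands upright, loose, on the table; this point lies on its axis, half-way up, z up.
- weight_small_center (a point): Smaller brass balance weight, a cylinder with a small knob on top, 22 mm across, 24 mm tall, 0.05 kg; its cylindrical body is about the lower half. Stands upright, loose, on the table; this point lies on its axis, half-way up, z up.
- screw_cap_center (a point): Black ribbed screw cap, 31 mm across, 13 mm tall, closed top up. Stands upright, loose, on the table; this point lies on its axis, half-way up, z up.
- cork_tray: Green tray with two bays, for the corks. Fixed. Origin at the centre of its underside; z up. Outside 120 mm along its x, 132 mm along its y, walls 4 mm thick and 18 mm high, floor 3 mm thick. A divider 4 mm thick and 16 mm high along its x splits it unequally: the wide bay (112 mm along x, 70 mm along y) has its centre at y = +27 mm, the narrow bay (112 mm along x, 50 mm along y) at y = -37 mm.
- weight_tray: Blue tray with two bays, for the brass weights. Fixed. Origin at the centre of its underside; z up. Outside 120 mm along its x, 132 mm along its y, walls 4 mm thick and 18 mm high, floor 3 mm thick. A divider 4 mm thick and 16 mm high along its x splits it unequally: the wide bay (112 mm along x, 70 mm along y) has its centre at y = +27 mm, the narrow bay (112 mm along x, 50 mm along y) at y = -37 mm.
- cap_tray: White tray with one bay, for the screw cap. Fixed. Origin at the centre of its underside; z up. Outside 120 mm along its x, 110 mm along its y, walls 4 mm thick and 18 mm high, floor 3 mm thick.
- crucible_center (a point): White porcelain crucible, 36 mm across, 37 mm tall, loose, to be left alone. This point lies at its centre, half-way up.
- salve_tin_center (a point): Closed round brass-coloured salve tin with a paper label, 55 mm across, 22 mm tall, loose, to be left alone. This point lies at its centre, half-way up.

How it is judged:
By the outcome, as a careful person would: the job done as asked, in the order asked, and still so for the second after the job is handed in, with the robot touching nothing.
It also fails if it takes over 104 s, if anything falls off the work surface, if the arm or the gripper's body presses on something with over 40 N, if the wrist force passes 120 N, or if a joint passes its speed limit or range.

## Working session

There is one attempt and no reset: what is moved stays moved. The work goes in short steps, Python scripts to look and compute and a tool call to move; the robot and the scene stay as the last step left them, time stands still between calls to the robot, and variables do not carry over. Pictures are saved under pics/ and viewed, about 12 in all and at most 16, crops included, and the job is handed in when it is done.

Besides the shell and the picture viewer there is one more tool, called after "Call:" as name(argument=value, ...) on one line, values as JSON. servo_tool: Moves the arm, as the interface text tells. Its arguments: {"type":"object","properties":{"deltas":{"type":"array"},"claw":{"type":"number"},"force":{"type":"number"}},"required":["deltas"]}

```bash
mkdir -p pics; python3 - <<'E'
from plant import *
import cv2,numpy as np
s=get_state();print(s['time'],s['eef_pos'],s['tcp_rot'],s['opening'],grip_depth if not callable(grip_depth) else grip_depth())
for c in ['top','scene']:
    im=read_camera(c);cv2.imwrite(f'pics/{c}0.png',im)
    for n in ['cork_big_center','cork_small_center','weight_big_center','weight_small_center','screw_cap_center','cork_tray','weight_tray','cap_tray','crucible_center','salve_tin_center']:
        print(c,n,[(np.round(d['at'],3).tolist(),round(d['p'],2)) for d in recognise(c,n)[:3]])
print(calibration('top'));print(calibration('wrist'));print(get_state()['time'])
E
```

```text
0.0 [ 0.23945325 -0.63038799  0.22991262] [ 0.40216037  0.58263043 -0.40099837  0.58138552] 0.9995439972668244 0.0187
top cork_big_center [([0.396, 0.236, 0.026], 0.51)]
top cork_small_center [([0.454, 0.007, 0.029], 0.48)]
top weight_big_center [([0.43, -0.253, 0.02], 0.55)]
top weight_small_center []
top screw_cap_center [([0.432, 0.111, 0.009], 0.41)]
top cork_tray [([0.59, -0.225, 0.004], 0.82)]
top weight_tray [([0.588, 0.262, 0.0], 0.71)]
top cap_tray [([0.622, -0.02, 0.0], 0.6), ([0.397, 0.237, 0.026], 0.34)]
top crucible_center [([0.419, 0.401, 0.018], 0.42)]
top salve_tin_center [([0.434, -0.375, 0.019], 0.69)]
scene cork_big_center [([0.392, 0.247, 0.026], 0.61)]
scene cork_small_center [([0.448, 0.01, 0.021], 0.53)]
scene weight_big_center [([0.446, 0.012, 0.02], 0.71), ([0.591, -0.239, 0.004], 0.41)]
scene weight_small_center [([0.43, -0.11, 0.012], 0.42), ([0.627, -0.018, 0.005], 0.18)]
scene screw_cap_center [([0.436, 0.119, 0.014], 0.69)]
scene cork_tray [([0.592, -0.234, 0.004], 0.71)]
scene weight_tray [([0.58, 0.26, 0.004], 0.8)]
scene cap_tray [([0.628, -0.02, 0.00
[... 320 characters left out ...]
9977785, -0.00338656],
       [-0.99585787,  0.0210216 , -0.08846015],
       [ 0.08851169,  0.00153225, -0.99607396]]), 't': array([0.00345705, 0.547185  , 1.45379504])}
{'intrinsics': array([[333.52807459,   0.        , 321.00704442],
       [  0.        , 333.52807459, 198.51802124],
       [  0.        ,   0.        ,   1.        ]]), 'T_tool_cam': array([[ 8.22244967e-04, -2.73853798e-01,  9.61770982e-01,
        -1.42693923e-01],
       [ 2.04096026e-06, -9.61771306e-01, -2.73853892e-01,
         6.86576414e-02],
       [ 9.99999662e-01,  2.27137921e-04, -7.90252691e-04,
         1.46840579e-03],
       [ 0.00000000e+00,  0.00000000e+00,  0.00000000e+00,
         1.00000000e+00]])}
1.1
```

View pics/top0.png

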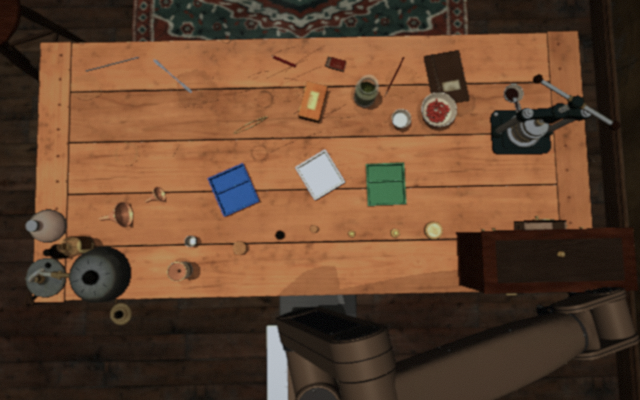

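View pics/scene0.png

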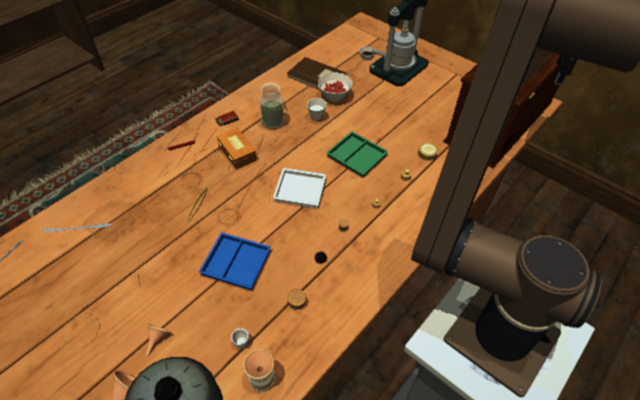

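```bash
cat > h.py <<'E'
import numpy as np,cv2
from plant import *
from scipy.spatial.transform import Rotation as Ro
def ray(cam,uv,z,pose=None):
    c=calibration(cam);K=c['intrinsics']
    d=np.linalg.inv(K)@np.array([*uv,1.])
    if cam=='wrist':
        p,q=pose;R=Ro.from_quat(q).as_matrix();T=c['T_tool_cam']
        o=R@T[:3,3]+p;d=R@T[:3,:3]@d
    else: o=-c['R'].T@c['t'];d=c['R'].T@d
    return o+d*(z-o[2])/d[2]
E
python3 - <<'E'
from h import *
im=cv2.imread('pics/top0.png')
print(Ro.from_quat(get_state()['tcp_rot']).as_matrix().round(2))
hsv=cv2.cvtColor(im,cv2.COLOR_BGR2HSV)
def rect(m,n):
    k=cv2.findContours(m.astype('uint8'),0,1)[0];k=max(k,key=cv2.contourArea)
    r=cv2.boxPoints(cv2.minAreaRect(k));w=np.array([ray('top',p,.018)[:2] for p in r])
    print(n,w.mean(0).round(4),w.round(3).tolist(),[np.linalg.norm(w[i]-w[i-1]).round(3) for i in range(4)])
B=np.zeros(im.shape[:2],bool);B[150:225,200:420]=1
H,S,V=cv2.split(hsv)
rect(B&(H>100)&(H<130)&(S>100),'blue');rect(B&(H>45)&(H<85)&(S>80),'green');rect(B&(S<70)&(V>110),'white')
for n,uv,z in [('corkB',(241,248),.026),('cap',(280,235),.013),('corkS',(314,229),.024),('wS',(351,233),.014),('wB',(395,233),.017),('cruc',(193,241),.03),('tin',(433,230),.022)]:print(n,ray('top',uv,z).round(3))
a=cv2.resize(im[150:265,180:445],None,fx=3,fy=3,interpolation=2);cv2.imwrite('pics/c.png',a)
E
```

```text
[[ 0.    0.93  0.35]
 [ 0.    0.35 -0.93]
 [-1.    0.   -0.  ]]
blue [0.5816 0.2597] [[0.619, 0.342], [0.666, 0.23], [0.544, 0.178], [0.497, 0.289]] [np.float64(0.133), np.float64(0.121), np.float64(0.133), np.float64(0.121)]
green [ 0.5901 -0.2274] [[0.654, -0.166], [0.658, -0.286], [0.526, -0.288], [0.522, -0.169]] [np.float64(0.132), np.float64(0.12), np.float64(0.132), np.float64(0.119)]
white [ 0.6251 -0.0179] [[0.651, 0.064], [0.709, -0.037], [0.599, -0.099], [0.541, 0.001]] [np.float64(0.126), np.float64(0.117), np.float64(0.127), np.float64(0.116)]
corkB [0.395 0.234 0.026]
cap [0.434 0.112 0.013]
corkS [0.45  0.004 0.024]
wS [ 0.435 -0.113  0.014]
wB [ 0.432 -0.252  0.017]
cruc [0.42  0.384 0.03 ]
tin [ 0.439 -0.372  0.022]
```

View pics/c.png

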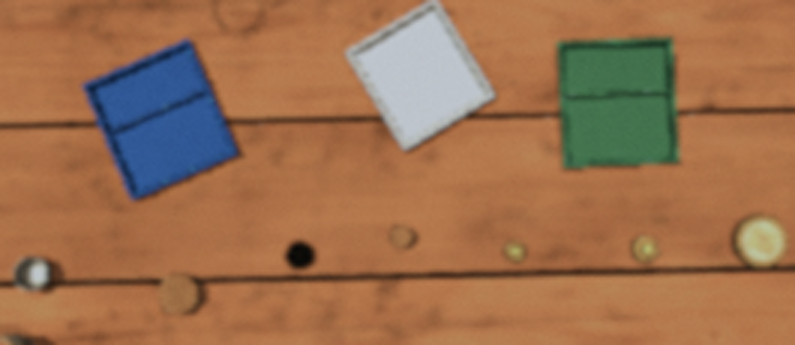

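Call:
servo_tool(deltas=[[[0.1, 0.2, 0, -0.05], [0.2, 0.4, 0, -0.1], [0.3, 0.6, 0, -0.15], [0.4, 0.8, 0, -0.2], [0.5, 1, 0, -0.229]]])

```text
time: 1.6
eef_pos: [0.2899, -0.5303, 0.2314]
tcp_rot: [0.5, 0.5, -0.5, 0.5]
contact_force: [-0.1, -0.5, 0.5]
opening: 0.998
```

Call:
servo_tool(deltas=[[[0.1, 0.2, 0, 0], [0.2, 0.4, 0, 0], [0.3, 0.6, 0, 0], [0.4, 0.8, 0, 0], [0.5, 1, 0, 0]]])

```text
time: 2.1
eef_pos: [0.3401, -0.4299, 0.2315]
tcp_rot: [0.499, 0.501, -0.499, 0.501]
contact_force: [0.5, 0.3, -0.5]
opening: 0.999
```

Call:
servo_tool(deltas=[[[0.1, 0.2, 0, 0], [0.2, 0.4, 0, 0], [0.3, 0.6, 0, 0], [0.4, 0.8, 0, 0], [0.5, 1, 0, 0]]])

```text
time: 2.6
eef_pos: [0.39, -0.3299, 0.2315]
tcp_rot: [0.499, 0.501, -0.499, 0.501]
contact_force: [0.1, 0.5, -0.5]
opening: 1.001
```

Call:
servo_tool(deltas=[[[0.1, 0.2, 0, 0], [0.2, 0.4, 0, 0], [0.3, 0.6, 0, 0], [0.4, 0.8, 0, 0], [0.5, 1, 0, 0]]])

```text
time: 3.1
eef_pos: [0.4399, -0.2299, 0.2315]
tcp_rot: [0.499, 0.501, -0.499, 0.501]
contact_force: [-0.0, -0.8, 0.2]
opening: 0.998
```

Call:
servo_tool(deltas=[[[0.05, 0.2, -0.1, 0], [0.1, 0.4, -0.2, 0], [0.15, 0.6, -0.3, 0], [0.2, 0.8, -0.4, 0], [0.2, 1, -0.5, 0]]])

```text
time: 3.6
eef_pos: [0.4599, -0.13, 0.1812]
tcp_rot: [0.499, 0.501, -0.499, 0.501]
contact_force: [0.1, -0.7, -0.5]
opening: 1.0
```

Call:
servo_tool(deltas=[[[-0.05, 0.3, -0.1, 0], [-0.05, 0.6, -0.3, 0], [-0.1, 0.9, -0.5, 0], [-0.1, 1, -0.7, 0], [-0.1, 1, -0.8, 0]]])

```text
time: 4.1
eef_pos: [0.4481, -0.0292, 0.0996]
tcp_rot: [0.498, 0.502, -0.499, 0.501]
contact_force: [-0.3, -1.3, -0.8]
opening: 1.004
```

Call:
servo_tool(deltas=[[[0, 0.2, 0, 0], [0, 0.35, 0, 0], [0, 0.35, 0, 0], [0, 0.35, 0, 0], [0, 0.35, 0, 0]]])

```text
time: 4.6
eef_pos: [0.45, 0.0031, 0.1018]
tcp_rot: [0.5, 0.5, -0.499, 0.501]
contact_force: [0.8, -0.0, 0.2]
opening: 1.001
```

```bash
cat >> h.py <<'E'
def look(name,query=None):
    s=get_state();pose=(s['eef_pos'],s['tcp_rot']);im=read_camera('wrist');cv2.imwrite(f'pics/{name}.png',im)
    print(np.round(pose[0],4),[(np.round(d['at'],4).tolist(),round(d['p'],2)) for d in recognise('wrist',query)] if query else '')
    return im,pose
E
python3 - <<'E'
from h import *
im,p=look('w1','cork_small_center')
c=calibration('wrist');np.set_printoptions(suppress=True)
from h import ray
for v in range(0,400,50):print(v,ray('wrist',(320,v),.024,p).round(3)[:2])
E
```

```text
[0.45   0.0031 0.1018] [([0.4508, 0.0088, 0.0276], 0.98)]
0 [0.578 0.002]
50 [0.551 0.002]
100 [0.521 0.002]
150 [0.49  0.002]
200 [0.455 0.002]
250 [0.418 0.002]
300 [0.377 0.002]
350 [0.332 0.002]
```

View pics/w1.png

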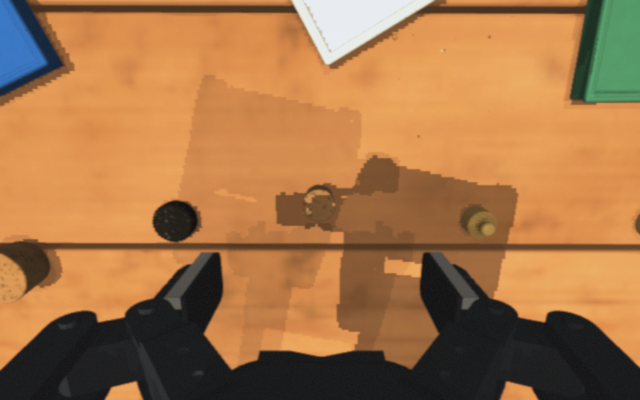

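```bash
python3 - <<'E'
from h import *
p=(np.array([.45,.0031,.1018]),get_state()['tcp_rot'])
for n,uv,z in [('corkS',(319,207),.024),('cap',(175,220),.013),('wSknob',(487,229),.024),('wSbody',(480,222),.008)]:print(n,ray('wrist',uv,z,p).round(4))
E
```

```text
corkS [0.4503 0.003  0.024 ]
cap [0.4366 0.1089 0.013 ]
wSknob [ 0.4343 -0.1156  0.024 ]
wSbody [ 0.4338 -0.118   0.008 ]
```

Call:
servo_tool(deltas=[[[0, 0, -0.2, 0], [0, 0, -0.4, 0], [0, 0, -0.6, 0], [0, 0, -0.8, 0], [0, 0, -0.97, 0]]], claw=0, force=30)

```text
time: 5.2
eef_pos: [0.4495, 0.0034, 0.0035]
tcp_rot: [0.499, 0.501, -0.499, 0.501]
contact_force: [-0.3, -0.3, -0.4]
opening: 0.499
```

Call:
servo_tool(deltas=[[[0, 0, 0, 0], [0, 0, 0, 0], [0, 0, 0, 0], [0, 0, 0, 0], [0, 0, 0, 0]]], claw=-1)

```text
time: 5.7
eef_pos: [0.4502, 0.0038, 0.0052]
tcp_rot: [0.5, 0.5, -0.499, 0.501]
contact_force: [-0.4, -0.4, -0.0]
opening: 0.248
```

Call:
servo_tool(deltas=[[[0, 0, 0, 0], [0, 0, 0, 0], [0, 0, 0, 0], [0, 0, 0, 0], [0, 0, 0, 0]]])

```text
time: 6.2
eef_pos: [0.4495, 0.004, 0.0043]
tcp_rot: [0.499, 0.501, -0.499, 0.501]
contact_force: [0.2, -0.3, 0.8]
opening: 0.245
```

Call:
servo_tool(deltas=[[[0, 0, 0.1, 0], [0, 0, 0.25, 0], [0, 0, 0.4, 0], [0, 0, 0.55, 0], [0, 0, 0.7, 0]]])

```text
time: 6.7
eef_pos: [0.4497, 0.004, 0.0756]
tcp_rot: [0.499, 0.501, -0.499, 0.501]
contact_force: [0.2, -0.6, -0.5]
opening: 0.253
```

Call:
servo_tool(deltas=[[[0.1, -0.2, 0, 0], [0.25, -0.4, 0, 0], [0.4, -0.6, 0, 0], [0.6, -0.8, 0, 0], [0.8, -1, 0, 0]]])

```text
time: 7.2
eef_pos: [0.5303, -0.0969, 0.0751]
tcp_rot: [0.499, 0.501, -0.499, 0.501]
contact_force: [0.3, -1.2, 0.7]
opening: 0.25
```

Call:
servo_tool(deltas=[[[0.2, -0.2, 0, 0], [0.4, -0.4, 0, 0], [0.6, -0.6, 0, 0], [0.8, -0.8, 0, 0], [0.97, -1, 0, 0]]])

```text
time: 7.7
eef_pos: [0.6276, -0.1969, 0.0751]
tcp_rot: [0.499, 0.501, -0.499, 0.501]
contact_force: [0.0, -0.1, -0.1]
opening: 0.248
```

Call:
servo_tool(deltas=[[[0, -0.2, 0, 0], [0, -0.31, 0, 0], [0, -0.31, -0.2, 0], [0, -0.31, -0.4, 0], [0, -0.31, -0.5, 0]]])

```text
time: 8.2
eef_pos: [0.6244, -0.2263, 0.0223]
tcp_rot: [0.499, 0.502, -0.5, 0.499]
contact_force: [-0.5, 0.8, 0.2]
opening: 0.248
```

Call:
servo_tool(deltas=[[[0, 0, -0.05, 0], [0, 0, -0.1, 0], [0, 0, -0.14, 0], [0, 0, -0.165, 0], [0, 0, -0.165, 0]]])

```text
time: 8.7
eef_pos: [0.6266, -0.227, 0.0079]
tcp_rot: [0.499, 0.501, -0.499, 0.501]
contact_force: [0.3, -0.2, -0.1]
opening: 0.247
```

Call:
servo_tool(deltas=[[[0, 0, 0, 0], [0, 0, 0, 0], [0, 0, 0, 0], [0, 0, 0, 0], [0, 0, 0, 0]]], claw=-0.1)

```text
time: 9.2
eef_pos: [0.6266, -0.2271, 0.008]
tcp_rot: [0.499, 0.501, -0.499, 0.501]
contact_force: [0.0, 0.1, 0.8]
opening: 0.45
```

Call:
servo_tool(deltas=[[[0, 0, 0.1, 0], [0, 0, 0.3, 0], [0, 0, 0.5, 0], [0, 0, 0.75, 0], [0, 0, 0.95, 0]]])

```text
time: 9.7
eef_pos: [0.6271, -0.2273, 0.1052]
tcp_rot: [0.499, 0.5, -0.499, 0.501]
contact_force: [0.9, 0.5, 0.1]
opening: 0.453
```

```bash
python3 - <<'E'
from h import *
im,p=look('w2','cork_small_center')
E
```

```text
[ 0.6271 -0.2273  0.1052] [([0.6279, -0.2219, 0.0259], 0.68)]
```

View pics/w2.png

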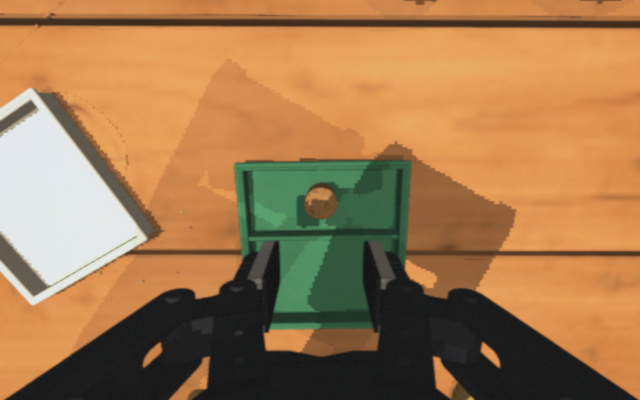

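Call:
servo_tool(deltas=[[[-0.1, 0.2, 0, 0], [-0.2, 0.4, 0, 0], [-0.3, 0.6, 0, 0], [-0.4, 0.8, 0, 0], [-0.5, 1, 0, 0]]], claw=1)

```text
time: 10.3
eef_pos: [0.5755, -0.126, 0.1017]
tcp_rot: [0.499, 0.501, -0.499, 0.5]
contact_force: [-0.6, 0.4, -0.1]
opening: 1.001
```

Call:
servo_tool(deltas=[[[-0.1, 0.2, 0, 0], [-0.2, 0.4, 0, 0], [-0.3, 0.6, 0, 0], [-0.4, 0.8, 0, 0], [-0.5, 1, 0, 0]]])

```text
time: 10.8
eef_pos: [0.5254, -0.0261, 0.1019]
tcp_rot: [0.499, 0.501, -0.5, 0.5]
contact_force: [0.2, 0.1, -0.8]
opening: 1.001
```

Call:
servo_tool(deltas=[[[-0.1, 0.2, 0, 0], [-0.2, 0.4, 0, 0], [-0.3, 0.6, 0, 0], [-0.4, 0.8, 0, 0], [-0.5, 1, 0, 0]]])

```text
time: 11.3
eef_pos: [0.4754, 0.0737, 0.102]
tcp_rot: [0.499, 0.501, -0.5, 0.5]
contact_force: [0.1, 0.7, -0.1]
opening: 0.997
```

Call:
servo_tool(deltas=[[[-0.1, 0.2, 0, 0], [-0.2, 0.4, 0, 0], [-0.3, 0.6, 0, 0], [-0.35, 0.8, 0, 0], [-0.4, 1, 0, 0]]])

```text
time: 11.8
eef_pos: [0.4355, 0.1736, 0.102]
tcp_rot: [0.499, 0.501, -0.5, 0.501]
contact_force: [-0.3, 0.7, 0.6]
opening: 1.0
```

Call:
servo_tool(deltas=[[[-0.1, 0.2, 0, 0], [-0.2, 0.4, 0, 0], [-0.3, 0.6, 0, 0], [-0.4, 0.61, 0, 0], [-0.42, 0.61, 0, 0]]])

```text
time: 12.3
eef_pos: [0.3929, 0.2338, 0.1019]
tcp_rot: [0.498, 0.501, -0.5, 0.501]
contact_force: [-0.8, -0.3, -0.6]
opening: 0.996
```

```bash
python3 - <<'E'
from h import *
im,p=look('w3','cork_big_center')
for v in (180,200,220):print(v,ray('wrist',(320,v),.026,p).round(4),ray('wrist',(340,v),.026,p).round(4))
E
```

```text
[0.3929 0.2338 0.1019] []
180 [0.4126 0.233  0.026 ] [0.4127 0.2196 0.026 ]
200 [0.3986 0.2329 0.026 ] [0.3987 0.2193 0.026 ]
220 [0.3842 0.2329 0.026 ] [0.3842 0.219  0.026 ]
```

View pics/w3.png

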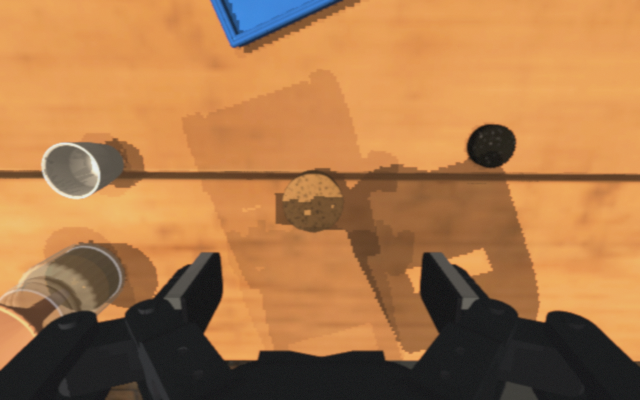

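Call:
servo_tool(deltas=[[[0.03, 0.03, -0.2, 0], [0.03, 0.03, -0.4, 0], [0.03, 0.03, -0.6, 0], [0.03, 0.03, -0.8, 0], [0.03, 0.03, -0.98, 0]]])

```text
time: 12.9
eef_pos: [0.3981, 0.236, 0.0039]
tcp_rot: [0.5, 0.5, -0.5, 0.5]
contact_force: [0.6, 0.4, 1.1]
opening: 1.0
```

Call:
servo_tool(deltas=[[[0, 0, 0, 0], [0, 0, 0, 0], [0, 0, 0, 0], [0, 0, 0, 0], [0, 0, 0, 0]]], claw=-1)

```text
time: 13.4
eef_pos: [0.399, 0.2372, 0.0063]
tcp_rot: [0.5, 0.5, -0.498, 0.501]
contact_force: [0.3, -1.0, 3.3]
opening: 0.464
```

Call:
servo_tool(deltas=[[[0, 0, 0, 0], [0, 0, 0, 0], [0, 0, 0.1, 0], [0, 0, 0.2, 0], [0, 0, 0.3, 0]]])

```text
time: 13.9
eef_pos: [0.3974, 0.237, 0.0356]
tcp_rot: [0.499, 0.501, -0.499, 0.501]
contact_force: [0.9, 0.8, 0.0]
opening: 0.467
```

Call:
servo_tool(deltas=[[[0, 0, 0.1, 0], [0, 0, 0.2, 0], [0, 0, 0.3, 0], [0, 0, 0.4, 0], [0, 0, 0.4, 0]]])

```text
time: 14.4
eef_pos: [0.3988, 0.2374, 0.0767]
tcp_rot: [0.5, 0.5, -0.498, 0.501]
contact_force: [-0.2, 0.6, -0.5]
opening: 0.466
```

Call:
servo_tool(deltas=[[[0.1, -0.2, 0, 0], [0.2, -0.4, 0, 0], [0.3, -0.6, 0, 0], [0.4, -0.8, 0, 0], [0.5, -1, 0, 0]]])

```text
time: 14.9
eef_pos: [0.4475, 0.1361, 0.0744]
tcp_rot: [0.499, 0.501, -0.499, 0.501]
contact_force: [-0.3, -0.7, 0.9]
opening: 0.463
```

Call:
servo_tool(deltas=[[[0.1, -0.2, 0, 0], [0.2, -0.4, 0, 0], [0.3, -0.6, 0, 0], [0.4, -0.8, 0, 0], [0.5, -1, 0, 0]]])

```text
time: 15.4
eef_pos: [0.4975, 0.0361, 0.0744]
tcp_rot: [0.499, 0.501, -0.499, 0.5]
contact_force: [0.2, 0.3, 0.1]
opening: 0.468
```

Call:
servo_tool(deltas=[[[0.1, -0.2, 0, 0], [0.2, -0.4, 0, 0], [0.3, -0.6, 0, 0], [0.4, -0.8, 0, 0], [0.5, -1, 0, 0]]])

```text
time: 15.9
eef_pos: [0.5475, -0.0638, 0.0742]
tcp_rot: [0.499, 0.501, -0.499, 0.5]
contact_force: [0.5, -0.0, -1.1]
opening: 0.467
```

Call:
servo_tool(deltas=[[[0.1, -0.2, 0, 0], [0.15, -0.4, 0, 0], [0.15, -0.6, 0, 0], [0.15, -0.8, 0, 0], [0.15, -1, 0, 0]]])

```text
time: 16.4
eef_pos: [0.5622, -0.1637, 0.0741]
tcp_rot: [0.499, 0.501, -0.499, 0.5]
contact_force: [-0.5, -0.1, -0.2]
opening: 0.464
```

Call:
servo_tool(deltas=[[[0, -0.2, 0, 0], [0, -0.4, 0, 0], [0, -0.6, 0, 0], [0, -0.65, -0.1, 0], [0, -0.65, -0.3, 0]]])

```text
time: 16.9
eef_pos: [0.5639, -0.2299, 0.0458]
tcp_rot: [0.5, 0.499, -0.499, 0.502]
contact_force: [-0.3, 0.7, 0.1]
opening: 0.466
```

Call:
servo_tool(deltas=[[[0, 0, -0.1, 0], [0, 0, -0.2, 0], [0, 0, -0.3, 0], [0, 0, -0.37, 0], [0, 0, -0.37, 0]]])

```text
time: 17.4
eef_pos: [0.5632, -0.228, 0.0085]
tcp_rot: [0.499, 0.501, -0.499, 0.501]
contact_force: [-1.6, 0.1, 3.4]
opening: 0.466
```

Call:
servo_tool(deltas=[[[0, 0, 0, 0], [0, 0, 0, 0], [0, 0, 0, 0], [0, 0, 0, 0], [0, 0, 0, 0]]], claw=0.3)

```text
time: 17.9
eef_pos: [0.5625, -0.228, 0.0078]
tcp_rot: [0.499, 0.501, -0.499, 0.501]
contact_force: [0.3, -0.1, 0.6]
opening: 0.652
```

Call:
servo_tool(deltas=[[[0, 0, 0.1, 0], [0, 0, 0.3, 0], [0, 0, 0.5, 0], [0, 0, 0.75, 0], [0, 0, 0.92, 0]]])

```text
time: 18.4
eef_pos: [0.5634, -0.2286, 0.1025]
tcp_rot: [0.499, 0.5, -0.499, 0.502]
contact_force: [0.7, 0.2, -0.1]
opening: 0.649
```

```bash
python3 - <<'E'
from h import *
im,p=look('w4','weight_big_center')
print(calibration('wrist')['intrinsics'][0,0])
E
```

```text
[ 0.5634 -0.2286  0.1025] [([0.4434, -0.2558, 0.0129], 0.9)]
333.528074587039
```

View pics/w4.png

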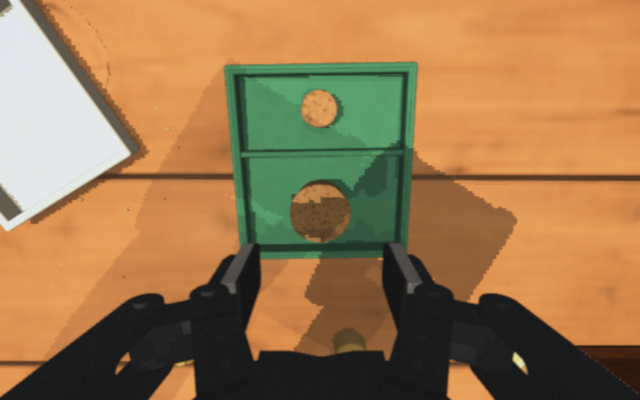

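Call:
servo_tool(deltas=[[[-0.2, 0, 0, 0], [-0.4, -0.1, 0, 0], [-0.6, -0.2, 0, 0], [-0.8, -0.24, 0, 0], [-1, -0.24, 0, 0]]], claw=0.4)

```text
time: 19.0
eef_pos: [0.4612, -0.2521, 0.0987]
tcp_rot: [0.499, 0.501, -0.499, 0.5]
contact_force: [0.8, -0.1, -0.1]
opening: 0.7
```

Call:
servo_tool(deltas=[[[-0.2, 0, 0, 0], [-0.3, 0, 0, 0], [-0.3, 0, 0, 0], [-0.3, 0, 0, 0], [-0.3, 0, 0, 0]]])

```text
time: 19.5
eef_pos: [0.4333, -0.2522, 0.0999]
tcp_rot: [0.499, 0.501, -0.499, 0.501]
contact_force: [0.6, -0.5, 0.2]
opening: 0.701
```

```bash
python3 - <<'E'
from h import *
im,p=look('w5','weight_big_center')
for v in (180,200,220):print(v,ray('wrist',(320,v),.030,p).round(4),ray('wrist',(340,v),.030,p).round(4))
E
```

```text
[ 0.4333 -0.2522  0.0999] [([0.4359, -0.2567, 0.0176], 0.65)]
180 [ 0.4545 -0.253   0.03  ] [ 0.4546 -0.266   0.03  ]
200 [ 0.441 -0.253  0.03 ] [ 0.441  -0.2663  0.03  ]
220 [ 0.4269 -0.2531  0.03  ] [ 0.4269 -0.2666  0.03  ]
```

View pics/w5.png

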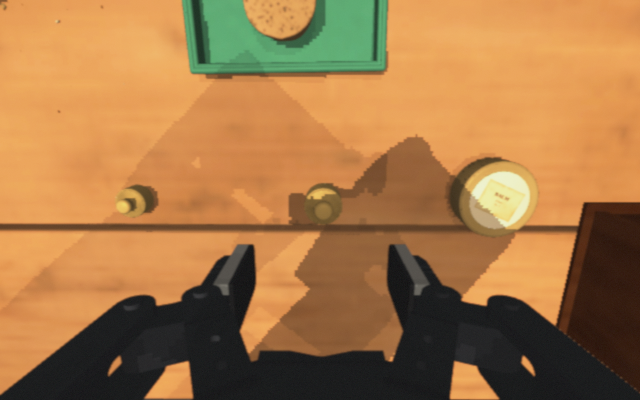

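Call:
servo_tool(deltas=[[[0.02, -0.02, -0.2, 0], [0.02, -0.02, -0.4, 0], [0.02, -0.02, -0.6, 0], [0.02, -0.02, -0.8, 0], [0.02, -0.02, -0.98, 0]]], force=60)

```text
time: 20.1
eef_pos: [0.435, -0.2539, 0.0009]
tcp_rot: [0.499, 0.501, -0.499, 0.501]
contact_force: [0.6, 0.1, -0.7]
opening: 0.698
```

Call:
servo_tool(deltas=[[[0, 0, 0, 0], [0, 0, 0, 0], [0, 0, 0, 0], [0, 0, 0, 0], [0, 0, 0, 0]]], claw=-1)

```text
time: 20.6
eef_pos: [0.4351, -0.2545, 0.0027]
tcp_rot: [0.499, 0.5, -0.499, 0.501]
contact_force: [-0.3, 0.5, -0.0]
opening: 0.283
```

Call:
servo_tool(deltas=[[[0, 0, 0, 0], [0, 0, 0, 0], [0, 0, 0.1, 0], [0, 0, 0.2, 0], [0, 0, 0.3, 0]]])

```text
time: 21.1
eef_pos: [0.4345, -0.254, 0.0327]
tcp_rot: [0.499, 0.501, -0.499, 0.501]
contact_force: [-0.5, 0.1, -1.2]
opening: 0.283
```

Call:
servo_tool(deltas=[[[0, 0, 0.1, 0], [0, 0, 0.2, 0], [0, 0, 0.3, 0], [0, 0, 0.4, 0], [0, 0, 0.4, 0]]])

```text
time: 21.6
eef_pos: [0.4356, -0.2549, 0.0738]
tcp_rot: [0.499, 0.499, -0.499, 0.502]
contact_force: [-0.1, -0.8, -1.2]
opening: 0.284
```

Call:
servo_tool(deltas=[[[0.05, 0.2, 0, 0], [0.1, 0.4, 0, 0], [0.15, 0.6, 0, 0], [0.2, 0.8, 0, 0], [0.25, 1, 0, 0]]])

```text
time: 22.1
eef_pos: [0.4594, -0.1531, 0.0714]
tcp_rot: [0.499, 0.501, -0.499, 0.5]
contact_force: [-0.3, 0.1, -1.1]
opening: 0.285
```

Call:
servo_tool(deltas=[[[0.05, 0.2, 0, 0.05], [0.1, 0.4, 0, 0.1], [0.15, 0.6, 0, 0.15], [0.2, 0.8, 0, 0.21], [0.25, 1, 0, 0.26]]])

```text
time: 22.6
eef_pos: [0.4844, -0.0531, 0.0715]
tcp_rot: [0.386, 0.593, -0.386, 0.592]
contact_force: [1.1, -0.3, -1.7]
opening: 0.284
```

Call:
servo_tool(deltas=[[[0.05, 0.2, 0, 0], [0.1, 0.4, 0, 0], [0.15, 0.6, 0, 0], [0.2, 0.8, 0, 0], [0.25, 1, 0, 0]]])

```text
time: 23.1
eef_pos: [0.5093, 0.0469, 0.0714]
tcp_rot: [0.387, 0.592, -0.387, 0.591]
contact_force: [0.8, 0.5, -0.2]
opening: 0.282
```

Call:
servo_tool(deltas=[[[0.05, 0.2, 0, 0], [0.1, 0.4, 0, 0], [0.15, 0.6, 0, 0], [0.2, 0.8, 0, 0], [0.25, 1, 0, 0]]])

```text
time: 23.6
eef_pos: [0.5343, 0.1468, 0.0713]
tcp_rot: [0.387, 0.592, -0.388, 0.591]
contact_force: [-0.7, 0.4, -0.5]
opening: 0.285
```

Call:
servo_tool(deltas=[[[0.05, 0.2, 0, 0], [0.1, 0.4, 0, 0], [0.15, 0.6, 0, 0], [0.2, 0.8, 0, 0], [0.22, 1, 0, 0]]])

```text
time: 24.1
eef_pos: [0.5566, 0.2467, 0.0712]
tcp_rot: [0.387, 0.592, -0.388, 0.591]
contact_force: [0.2, -0.1, -1.3]
opening: 0.281
```

Call:
servo_tool(deltas=[[[0, 0.03, 0, 0], [0, 0.03, -0.15, 0], [0, 0.03, -0.3, 0], [0, 0.03, -0.4, 0], [0, 0.03, -0.5, 0]]])

```text
time: 24.6
eef_pos: [0.5556, 0.2479, 0.0197]
tcp_rot: [0.387, 0.592, -0.388, 0.591]
contact_force: [-0.3, -0.2, -0.7]
opening: 0.283
```

Call:
servo_tool(deltas=[[[0, 0, -0.05, 0], [0, 0, -0.1, 0], [0, 0, -0.13, 0], [0, 0, -0.15, 0], [0, 0, -0.15, 0]]])

```text
time: 25.1
eef_pos: [0.5567, 0.249, 0.0069]
tcp_rot: [0.387, 0.592, -0.387, 0.592]
contact_force: [0.5, -0.4, -0.9]
opening: 0.282
```

Call:
servo_tool(deltas=[[[0, 0, -0.015, 0], [0, 0, -0.015, 0], [0, 0, -0.015, 0], [0, 0, -0.015, 0], [0, 0, -0.015, 0]]])

```text
time: 25.6
eef_pos: [0.5569, 0.2491, 0.0057]
tcp_rot: [0.388, 0.591, -0.387, 0.592]
contact_force: [-0.4, 1.1, 0.7]
opening: 0.283
```

Call:
servo_tool(deltas=[[[0, 0, 0, 0], [0, 0, 0, 0], [0, 0, 0, 0], [0, 0, 0, 0], [0, 0, 0, 0]]], claw=0)

```text
time: 26.1
eef_pos: [0.5565, 0.249, 0.0053]
tcp_rot: [0.387, 0.592, -0.387, 0.592]
contact_force: [-0.4, -0.5, 0.4]
opening: 0.505
```

Call:
servo_tool(deltas=[[[0, 0, 0.1, 0], [0, 0, 0.3, 0], [0, 0, 0.5, 0], [0, 0, 0.75, 0], [0, 0, 0.95, 0]]])

```text
time: 26.6
eef_pos: [0.5571, 0.2491, 0.1027]
tcp_rot: [0.388, 0.591, -0.387, 0.592]
contact_force: [0.4, 0.4, 0.0]
opening: 0.5
```

```bash
python3 - <<'E'
from h import *
im,p=look('w6','weight_big_center')
E
```

```text
[0.5571 0.2491 0.1027] [([0.5568, 0.2481, 0.021], 0.58)]
```

View pics/w6.png

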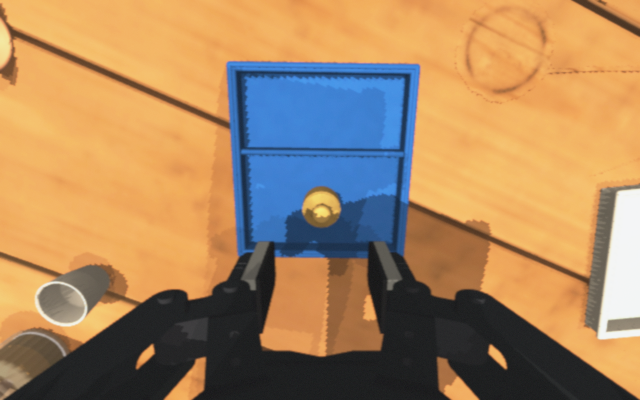

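Weight upright in the wide bay at about (321,207). On to the small weight.

Call:
servo_tool(deltas=[[[-0.06, -0.2, 0, 0], [-0.12, -0.4, 0, 0], [-0.18, -0.6, 0, 0], [-0.24, -0.8, 0, 0], [-0.3, -1, 0, 0]]], claw=0.3)

```text
time: 27.2
eef_pos: [0.5256, 0.1482, 0.0993]
tcp_rot: [0.387, 0.592, -0.388, 0.591]
contact_force: [0.4, -0.2, 0.3]
opening: 0.65
```

Call:
servo_tool(deltas=[[[-0.06, -0.2, 0, 0], [-0.12, -0.4, 0, 0], [-0.18, -0.6, 0, 0], [-0.24, -0.8, 0, 0], [-0.3, -1, 0, 0]]])

```text
time: 27.7
eef_pos: [0.4956, 0.0482, 0.0994]
tcp_rot: [0.387, 0.592, -0.388, 0.591]
contact_force: [0.5, -0.3, 0.3]
opening: 0.649
```

Call:
servo_tool(deltas=[[[-0.06, -0.2, 0, 0], [-0.12, -0.4, 0, 0], [-0.18, -0.6, 0, 0], [-0.24, -0.8, 0, 0], [-0.3, -1, 0, 0]]])

```text
time: 28.2
eef_pos: [0.4656, -0.0516, 0.0995]
tcp_rot: [0.387, 0.592, -0.387, 0.591]
contact_force: [-0.1, -1.5, 0.2]
opening: 0.647
```

Call:
servo_tool(deltas=[[[-0.1, -0.2, 0, 0], [-0.2, -0.4, 0, 0], [-0.3, -0.6, 0, 0], [-0.33, -0.66, 0, 0], [-0.33, -0.66, 0, 0]]])

```text
time: 28.7
eef_pos: [0.433, -0.1173, 0.0998]
tcp_rot: [0.388, 0.592, -0.388, 0.591]
contact_force: [1.0, 0.5, -0.3]
opening: 0.65
```

```bash
python3 - <<'E'
from h import *
im,p=look('w7','weight_small_center')
for uv in [(320,200),(320,210),(340,200)]:print(uv,ray('wrist',uv,.024,p).round(4))
E
```

```text
[ 0.433  -0.1173  0.0998] [([0.4407, -0.1149, 0.0163], 0.74), ([0.4327, -0.3617, 0.0177], 0.41)]
(320, 200) [ 0.4381 -0.1157  0.024 ]
(320, 210) [ 0.4315 -0.1185  0.024 ]
(340, 200) [ 0.4435 -0.1282  0.024 ]
```

View pics/w7.png

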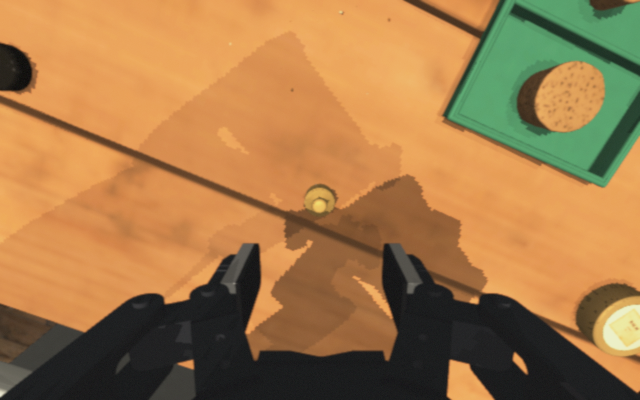

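Call:
servo_tool(deltas=[[[0.01, 0, -0.2, 0], [0.01, 0, -0.4, 0], [0.01, 0, -0.6, 0], [0.01, 0, -0.8, 0], [0.01, 0, -0.99, 0]]])

```text
time: 29.3
eef_pos: [0.4349, -0.1161, 0.0004]
tcp_rot: [0.387, 0.592, -0.387, 0.592]
contact_force: [-0.2, -0.4, -0.2]
opening: 0.652
```

Call:
servo_tool(deltas=[[[0, 0, 0, 0], [0, 0, 0, 0], [0, 0, 0, 0], [0, 0, 0, 0], [0, 0, 0, 0]]], claw=-1)

```text
time: 29.8
eef_pos: [0.4352, -0.1173, 0.0022]
tcp_rot: [0.387, 0.591, -0.387, 0.592]
contact_force: [-0.4, 0.9, 0.4]
opening: 0.218
```

Call:
servo_tool(deltas=[[[0, 0, 0, 0], [0, 0, 0, 0], [0, 0, 0.1, 0], [0, 0, 0.2, 0], [0, 0, 0.3, 0]]])

```text
time: 30.3
eef_pos: [0.4346, -0.1171, 0.0323]
tcp_rot: [0.387, 0.591, -0.387, 0.592]
contact_force: [-0.0, -0.0, 0.4]
opening: 0.22
```

Call:
servo_tool(deltas=[[[0, 0, 0.1, 0], [0, 0, 0.2, 0], [0, 0, 0.3, 0], [0, 0, 0.4, 0], [0, 0, 0.4, 0]]])

```text
time: 30.8
eef_pos: [0.4357, -0.1176, 0.0732]
tcp_rot: [0.387, 0.59, -0.387, 0.593]
contact_force: [0.8, -0.8, -0.4]
opening: 0.218
```

Call:
servo_tool(deltas=[[[0.1, 0.2, 0, 0], [0.2, 0.4, 0, 0], [0.3, 0.6, 0, 0], [0.4, 0.8, 0, 0], [0.5, 1, 0, 0]]])

```text
time: 31.3
eef_pos: [0.4846, -0.0161, 0.0709]
tcp_rot: [0.387, 0.592, -0.387, 0.591]
contact_force: [-0.5, -0.5, -0.7]
opening: 0.217
```

Call:
servo_tool(deltas=[[[0.1, 0.2, 0, 0], [0.2, 0.4, 0, 0], [0.3, 0.6, 0, 0], [0.4, 0.8, 0, 0], [0.5, 1, 0, 0]]])

```text
time: 31.8
eef_pos: [0.5345, 0.0838, 0.0708]
tcp_rot: [0.387, 0.592, -0.388, 0.591]
contact_force: [0.2, -0.7, -0.4]
opening: 0.213
```

Call:
servo_tool(deltas=[[[0.1, 0.2, 0, 0], [0.2, 0.4, 0, 0], [0.3, 0.6, 0, 0], [0.4, 0.8, 0, 0], [0.5, 1, 0, 0]]])

```text
time: 32.3
eef_pos: [0.5845, 0.1838, 0.0706]
tcp_rot: [0.387, 0.592, -0.388, 0.591]
contact_force: [0.1, -0.2, -0.7]
opening: 0.217
```

Call:
servo_tool(deltas=[[[0.1, 0.2, 0, 0], [0.2, 0.4, 0, 0], [0.3, 0.6, 0, 0], [0.31, 0.8, 0, 0], [0.31, 0.91, 0, 0]]])

```text
time: 32.8
eef_pos: [0.6151, 0.2754, 0.0707]
tcp_rot: [0.387, 0.592, -0.387, 0.591]
contact_force: [-1.0, 0.3, -1.3]
opening: 0.212
```

Call:
servo_tool(deltas=[[[0, 0, 0, 0], [0, 0, -0.15, 0], [0, 0, -0.3, 0], [0, 0, -0.4, 0], [0, 0, -0.5, 0]]])

```text
time: 33.3
eef_pos: [0.6147, 0.273, 0.0192]
tcp_rot: [0.387, 0.592, -0.388, 0.591]
contact_force: [-0.0, -1.3, -1.2]
opening: 0.216
```

Call:
servo_tool(deltas=[[[0, 0, -0.05, 0], [0, 0, -0.1, 0], [0, 0, -0.13, 0], [0, 0, -0.16, 0], [0, 0, -0.16, 0]]])

```text
time: 33.8
eef_pos: [0.6159, 0.2741, 0.0055]
tcp_rot: [0.387, 0.591, -0.387, 0.592]
contact_force: [0.4, 0.9, -0.4]
opening: 0.218
```

Call:
servo_tool(deltas=[[[0, 0, 0, 0], [0, 0, 0, 0], [0, 0, 0, 0], [0, 0, 0, 0], [0, 0, 0, 0]]])

```text
time: 34.3
eef_pos: [0.6156, 0.274, 0.0054]
tcp_rot: [0.387, 0.592, -0.387, 0.592]
contact_force: [0.4, 0.8, -0.6]
opening: 0.222
```

Call:
servo_tool(deltas=[[[0, 0, -0.007, 0], [0, 0, -0.007, 0], [0, 0, -0.007, 0], [0, 0, -0.007, 0], [0, 0, -0.007, 0]]])

```text
time: 34.8
eef_pos: [0.6157, 0.274, 0.0052]
tcp_rot: [0.387, 0.592, -0.387, 0.592]
contact_force: [-2.8, -1.2, 4.4]
opening: 0.217
```

Call:
servo_tool(deltas=[[[0, 0, 0, 0], [0, 0, 0, 0], [0, 0, 0, 0], [0, 0, 0, 0], [0, 0, 0, 0]]], claw=-0.1)

```text
time: 35.3
eef_pos: [0.6155, 0.2739, 0.0044]
tcp_rot: [0.387, 0.592, -0.387, 0.592]
contact_force: [-0.9, -0.0, 0.4]
opening: 0.446
```

Call:
servo_tool(deltas=[[[0, 0, 0.1, 0], [0, 0, 0.3, 0], [0, 0, 0.5, 0], [0, 0, 0.75, 0], [0, 0, 0.96, 0]]])

```text
time: 35.8
eef_pos: [0.6161, 0.2741, 0.1029]
tcp_rot: [0.388, 0.591, -0.387, 0.592]
contact_force: [0.6, 0.4, -0.1]
opening: 0.45
```

```bash
python3 - <<'E'
from h import *
im,p=look('w8','weight_small_center')
E
```

```text
[0.6161 0.2741 0.1029] [([0.6209, 0.2748, 0.0204], 0.95)]
```

View pics/w8.png

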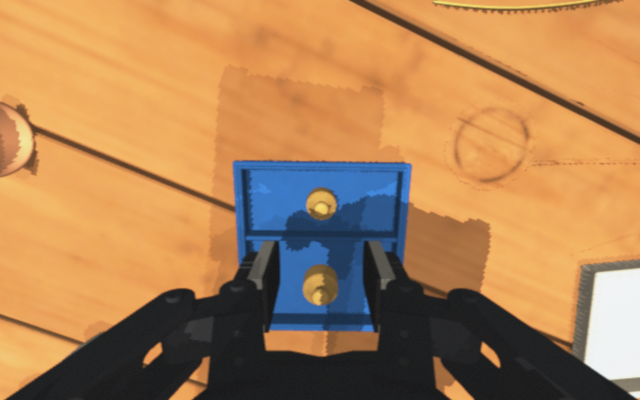

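Call:
servo_tool(deltas=[[[-0.2, -0.2, 0, 0], [-0.4, -0.4, 0, 0], [-0.6, -0.6, 0, 0], [-0.8, -0.8, 0, 0], [-1, -1, 0, 0]]], claw=0.5)

```text
time: 36.4
eef_pos: [0.514, 0.1731, 0.0996]
tcp_rot: [0.387, 0.592, -0.388, 0.591]
contact_force: [0.7, 0.2, 0.2]
opening: 0.749
```

Call:
servo_tool(deltas=[[[-0.2, -0.2, 0, 0], [-0.4, -0.4, 0, 0], [-0.6, -0.6, 0, 0], [-0.8, -0.64, 0, 0], [-0.8, -0.64, 0, 0]]])

```text
time: 36.9
eef_pos: [0.4328, 0.1095, 0.0991]
tcp_rot: [0.387, 0.592, -0.388, 0.59]
contact_force: [0.4, 0.7, -1.0]
opening: 0.751
```

```bash
python3 - <<'E'
from h import *
im,p=look('w9','screw_cap_center')
for uv in [(320,200),(320,210),(340,200)]:print(uv,ray('wrist',uv,.013,p).round(4))
E
```

```text
[0.4328 0.1095 0.0991] [([0.4343, 0.111, 0.0154], 0.6)]
(320, 200) [0.4348 0.1099 0.013 ]
(320, 210) [0.4279 0.1069 0.013 ]
(340, 200) [0.4405 0.0968 0.013 ]
```

View pics/w9.png

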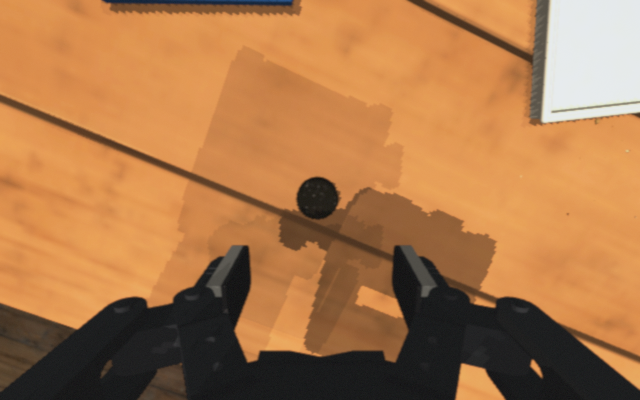

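Call:
servo_tool(deltas=[[[0.02, 0.02, -0.2, 0], [0.02, 0.02, -0.4, 0], [0.02, 0.02, -0.6, 0], [0.02, 0.02, -0.8, 0], [0.02, 0.02, -0.99, 0]]], force=40)

```text
time: 37.5
eef_pos: [0.4388, 0.1124, 0.0007]
tcp_rot: [0.387, 0.591, -0.387, 0.592]
contact_force: [0.1, 0.0, 0.1]
opening: 0.749
```

Call:
servo_tool(deltas=[[[0, 0, 0, 0], [0, 0, 0, 0], [0, 0, 0, 0], [0, 0, 0, 0], [0, 0, 0, 0]]], claw=-1)

```text
time: 38.0
eef_pos: [0.4383, 0.112, 0.0025]
tcp_rot: [0.388, 0.591, -0.387, 0.592]
contact_force: [0.2, -0.6, -0.4]
opening: 0.326
```

Call:
servo_tool(deltas=[[[0, 0, 0, 0], [0, 0, 0, 0], [0, 0, 0.1, 0], [0, 0, 0.2, 0], [0, 0, 0.3, 0]]])

```text
time: 38.5
eef_pos: [0.4376, 0.1119, 0.0326]
tcp_rot: [0.387, 0.592, -0.387, 0.592]
contact_force: [0.4, -0.1, -0.5]
opening: 0.323
```

Call:
servo_tool(deltas=[[[0, 0, 0.1, 0], [0, 0, 0.2, 0], [0, 0, 0.3, 0], [0, 0, 0.4, 0], [0, 0, 0.4, 0]]])

```text
time: 39.0
eef_pos: [0.4389, 0.112, 0.0735]
tcp_rot: [0.388, 0.591, -0.387, 0.593]
contact_force: [1.2, -0.3, 0.4]
opening: 0.326
```

Call:
servo_tool(deltas=[[[0.2, -0.13, 0, 0], [0.4, -0.26, 0, 0], [0.6, -0.4, 0, 0], [0.8, -0.53, 0, 0], [1, -0.66, 0, 0]]])

```text
time: 39.5
eef_pos: [0.5379, 0.0454, 0.0711]
tcp_rot: [0.387, 0.592, -0.388, 0.591]
contact_force: [0.2, 0.1, -1.2]
opening: 0.325
```

Call:
servo_tool(deltas=[[[0.2, -0.13, 0, 0], [0.4, -0.26, 0, 0], [0.6, -0.4, 0, 0], [0.8, -0.53, 0, 0], [0.87, -0.64, 0, 0]]])

```text
time: 40.0
eef_pos: [0.6258, -0.019, 0.0713]
tcp_rot: [0.387, 0.591, -0.387, 0.592]
contact_force: [1.1, -0.6, -0.4]
opening: 0.326
```

Call:
servo_tool(deltas=[[[0, 0, 0, 0], [0, 0, -0.15, 0], [0, 0, -0.3, 0], [0, 0, -0.4, 0], [0, 0, -0.5, 0]]])

```text
time: 40.5
eef_pos: [0.6232, -0.0173, 0.0196]
tcp_rot: [0.387, 0.593, -0.387, 0.591]
contact_force: [0.8, 0.0, -0.6]
opening: 0.321
```

Call:
servo_tool(deltas=[[[0, 0, -0.05, 0], [0, 0, -0.1, 0], [0, 0, -0.13, 0], [0, 0, -0.16, 0], [0, 0, -0.16, 0]]])

```text
time: 41.0
eef_pos: [0.6248, -0.0181, 0.0057]
tcp_rot: [0.387, 0.591, -0.387, 0.592]
contact_force: [-0.3, 0.1, 0.4]
opening: 0.325
```

Call:
servo_tool(deltas=[[[0, 0, -0.007, 0], [0, 0, -0.007, 0], [0, 0, -0.007, 0], [0, 0, -0.007, 0], [0, 0, -0.007, 0]]])

```text
time: 41.5
eef_pos: [0.625, -0.0181, 0.0055]
tcp_rot: [0.387, 0.591, -0.387, 0.592]
contact_force: [-0.2, 0.0, 3.0]
opening: 0.323
```

Call:
servo_tool(deltas=[[[0, 0, 0, 0], [0, 0, 0, 0], [0, 0, 0, 0], [0, 0, 0, 0], [0, 0, 0, 0]]], claw=0.1)

```text
time: 42.0
eef_pos: [0.6244, -0.018, 0.0047]
tcp_rot: [0.387, 0.592, -0.387, 0.592]
contact_force: [0.1, 0.2, 1.5]
opening: 0.549
```

Call:
servo_tool(deltas=[[[0, 0, 0.1, 0], [0, 0, 0.3, 0], [0, 0, 0.5, 0], [0, 0, 0.75, 0], [0, 0, 1, 0]]])

```text
time: 42.5
eef_pos: [0.6245, -0.018, 0.1065]
tcp_rot: [0.387, 0.592, -0.387, 0.592]
contact_force: [-0.1, 0.0, 0.6]
opening: 0.55
```

```bash
python3 - <<'E'
from h import *
im,p=look('w10','screw_cap_center')
E
```

```text
[ 0.6245 -0.018   0.1065] [([0.6209, -0.0189, 0.0166], 0.78), ([0.6375, -0.017, 0.0035], 0.68)]
```

View pics/w10.png

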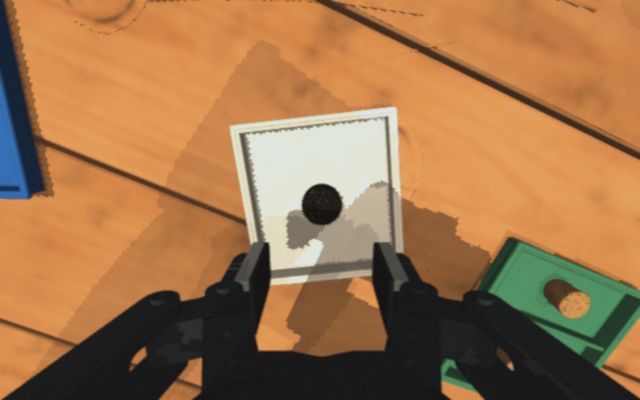

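Call:
servo_tool(deltas=[[[0, 0, 0.2, 0], [0, 0, 0.4, 0], [0, 0, 0.6, 0], [0, 0, 0.8, 0], [0, 0, 1, 0]]])

```text
time: 43.1
eef_pos: [0.624, -0.0179, 0.2047]
tcp_rot: [0.387, 0.592, -0.387, 0.591]
contact_force: [-0.4, -0.2, 0.7]
opening: 0.547
```

Call:
servo_tool(deltas=[[[0, 0, 0, 0], [0, 0, 0, 0], [0, 0, 0, 0], [0, 0, 0, 0], [0, 0, 0, 0]]])

```text
time: 43.6
eef_pos: [0.624, -0.0179, 0.2035]
tcp_rot: [0.387, 0.592, -0.388, 0.591]
contact_force: [0.2, -0.1, 1.0]
opening: 0.551
```

```bash
python3 - <<'E'
from h import *
im=read_camera('scene');cv2.imwrite('pics/s2.png',cv2.resize(im[100:370,180:460],None,fx=2.2,fy=2.2,interpolation=2))
E
```

```text
(no output)
```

View pics/s2.png

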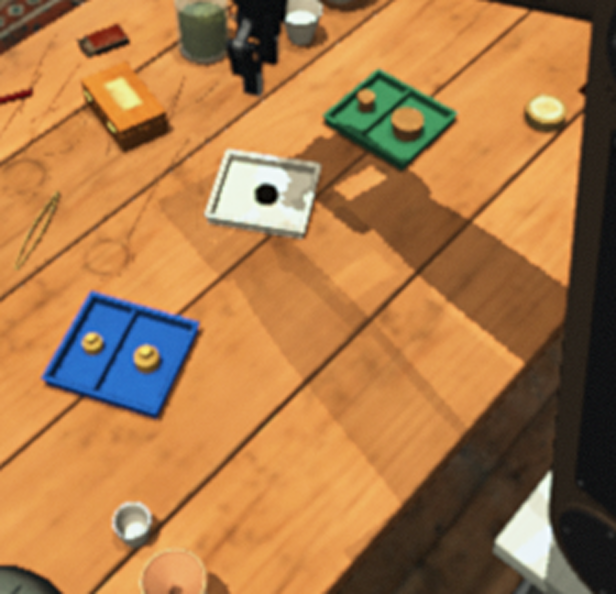

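All five are in their bays and upright; the crucible (133,523) and tin (547,112) stand where they were.

```bash
python3 -c "from plant import *;print(sign_off())"
```

```text
the job is handed in; nothing more can be done
None
```

All five items are in their trays and the job is handed in, at 43.6 s of the 104 s allowed.

- **Green tray:** the large cork is in the wide bay and the small cork in the narrow bay.
- **Blue tray:** the larger weight is in the wide bay and the smaller in the narrow bay.
- **White tray:** the black screw cap is in the middle of the tray.

After each release the wrist camera showed the item standing upright in its bay. The last scene picture showed all five in place, the crucible and salve tin where they started, and the gripper clear at about 0.2 m height. The wrist force readings stayed around 5 N or less.

The recognition networks misjudged a few things: one missed the big cork from close up, and one took the small cork for the larger weight in the first scene picture. I set the grasp positions from pixels and the calibration instead, and no check at the end disagreed.

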